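# Finish the spice-jar pyramid

### The job

Stack the washed spice jars from the ribbed draining mat onto the rack to make a lying pyramid: fill the empty trough so that the bottom row has three jars, saddle two jars in the gaps on top of that row, and the last jar in the gap between those two. All six jars end up lying along the troughs, with their ends roughly in line over the middle of the rack, at rest and released; leave the garlic, the salt shaker and the mug where they are.

Things in the scene. Friction and masses are not known exactly. Their poses are not given: they have to be found in the camera images.
- rack: Fixed stacking rack: wooden board 200 x 130 x 8 mm with four parallel steel rods (12 mm thick, 120 mm long, axes 46 mm apart, 15 mm above the worktop). Origin: centre of the underside. x: across the rods, away from the robot; y: along the rods; z up. Jars lie along y in the three troughs (x = -46, 0, +46 mm). The near trough starts empty.
- mat: Fixed grey ribbed draining mat 220 x 260 mm, ribs along its y axis, 24 mm apart, tops 7 mm above the worktop. Origin: centre of its underside, on the worktop. Four jars lie on it between ribs, along its y axis; a jar's axis is then 26.4 mm above the worktop.
- nest_low_near (a point): Where the middle of the jar in the near trough (x = -46 mm on the rack) comes to rest, 31.7 mm above the worktop; axes those of the rack.
- nest_low_mid (a point): The same for the middle trough (x = 0).
- nest_low_far (a point): The same for the far trough (x = +46 mm).
- nest_gap_near (a point): Where the middle of the jar saddled on the near and middle bottom jars comes to rest (x = -23 mm, 70.1 mm above the worktop).
- nest_gap_far (a point): The same on the middle and far bottom jars (x = +23 mm, 70.1 mm above the worktop).
- nest_top (a point): Where the middle of the jar at the top comes to rest, in the gap of the two second-layer jars (x = 0, 108.6 mm above the worktop).
- jar1: Small glass spice jar with pale-gold wooden-looking lid, a plain closed cylinder 44.8 mm across and 53 to 56 mm long (flat ends for gripping 50 to 53 mm apart), about 0.14 kg, lying on its side; starts in the rack's middle trough. Origin: centre of its base; z runs along its axis from base to lid (the lid may look to either side at the end).
- jar1_mid (a point): Middle of jar1 on its axis, 26 mm from the base; z along the jar's axis.
- jar2: Small glass spice jar with pale-gold wooden-looking lid, a plain closed cylinder 44.8 mm across and 53 to 56 mm long (flat ends for gripping 50 to 53 mm apart), about 0.14 kg, lying on its side; starts in the rack's far trough. Origin: centre of its base; z runs along its axis from base to lid (the lid may look to either side at the end).
- jar2_mid (a point): Middle of jar2 on its axis, 26 mm from the base; z along the jar's axis.
- jar3: Small glass spice jar with pale-gold wooden-looking lid, a plain closed cylinder 44.8 mm across and 53 to 56 mm long (flat ends for gripping 50 to 53 mm apart), about 0.14 kg, lying on its side; starts lying on the mat. Origin: centre of its base; z runs along its axis from base to lid (the lid may look to either side at the end).
- jar3_mid (a point): Middle of jar3 on its axis, 26 mm from the base; z along the jar's axis.
- jar4: Small glass spice jar with pale-gold wooden-looking lid, a plain closed cylinder 44.8 mm across and 53 to 56 mm long (flat ends for gripping 50 to 53 mm apart), about 0.14 kg, lying on its side; starts lying on the mat. Origin: centre of its base; z runs along its axis from base to lid (the lid may look to either side at the end).
- jar4_mid (a point): Middle of jar4 on its axis, 26 mm from the base; z along the jar's axis.
- jar5: Small glass spice jar with pale-gold wooden-looking lid, a plain closed cylinder 44.8 mm across and 53 to 56 mm long (flat ends for gripping 50 to 53 mm apart), about 0.14 kg, lying on its side; starts lying on the mat. Origin: centre of its base; z runs along its axis from base to lid (the lid may look to either side at the end).
- jar5_mid (a point): Middle of jar5 on its axis, 26 mm from the base; z along the jar's axis.
- jar6: Small glass spice jar with pale-gold wooden-looking lid, a plain closed cylinder 44.8 mm across and 53 to 56 mm long (flat ends for gripping 50 to 53 mm apart), about 0.14 kg, lying on its side; starts lying on the mat. Origin: centre of its base; z runs along its axis from base to lid (the lid may look to either side at the end).
- jar6_mid (a point): Middle of jar6 on its axis, 26 mm from the base; z along the jar's axis.
- garlic: Bystander: garlic bulb, 60 mm wide and high; origin at its underside. Leave alone.
- salt_shaker: Bystander: salt shaker standing, 45 mm across, 81 mm high; origin at its underside. Leave alone.
- mug: Bystander: mug standing, 81 mm across, 113 mm over the handle, 101 mm high; origin at its underside. Leave alone.
Things that resemble listed ones, but are neither listed nor needed, are in the scene too. Leave any pink or turquoise look-alike of the jar3 alone.

How it is judged:
By the outcome, as a careful person would: the job done as asked, in the order asked, and still so for the second after the job is handed in, with the robot touching nothing.
It also fails if it takes over 72 s, if anything falls off the work surface, if the arm or the gripper's body presses on something with over 40 N, if the wrist force passes 120 N, or if a joint passes its speed limit or range.

### The arm

A 7-joint arm with a two-finger parallel gripper is mounted at the origin on a cart in front of the work surface, level with it; the furniture and walls round the work are solid. World frame = base frame: x ahead of the robot, y to its left, z up, the work surface at z = 0. Lengths are in mm, angles in rad, forces in N, time in s.
With the tool pointing down it reaches from about 425 to 875 mm from the base axis. Payload 9.9 kg.
Tool frame: the origin (TCP) lies on the mounting face of the last link; the fingertips stand 173 mm ahead of it and the grasp point (between the pads) lies 155 mm ahead of it (nose_length is the distance from the TCP to the fingertips, in mm); z points along the fingers, y is the line along which they close (so a half turn about z gives the same grasp; the last joint's range is limited). The gripper opens to 85 mm and grips with 20 to 120 N. Pads are 22 mm wide; open, the fingers measure 114 mm over their backs; the gripper's body (76 mm by 85 mm) begins 54 mm behind the grasp point. The pads swing forward as they close: fully open they stand 13 mm farther back than shut.
Start: joints at [1.027, 0.576, 0.025, 1.437, -0.015, 1.129, -0.057], TCP at [299.55, -604.9, 404.689] pointing down, gripper open.
Joint ranges: [-2.76, 2.76], [-0.34, 2.15], [-1.52, 1.57], [0.19, 2.46], [-1.09, 4.23], [0.17, 1.99], [-2.82, 2.82]. Speed limits (rad/s): [2.22, 2.22, 3.01, 3.01, 3.14, 3.14, 3.14].

### API

Orientations are given as a 3x3 rotation matrix whose columns are the frame's x, y, z axes.
In Python, from rig import state, camera, close_job, nose_length gives the robot as it stands. The module is installed in compiled form; this text tells all that it offers.
- The arm moves only by the tool move_arm, never from a script. Its argument "series" is a list of rows, each a list of 3 entries, a list of its own where there are three numbers: the shift along the tool's x, y, z in m, then the turn, a rotation vector about the tool's x, y, z in rad, then the closure, from 0 (fully open) to 1 (shut). A call has 1 to 20 rows; each row shifts and turns the commanded pose from where the row before left it, along the tool's axes as they then stand; what a row does not reach is not made up. A row lasts 1/8 s, in which the tool goes at most 62.5 mm and 10.7 degrees, less where a joint would pass 70% of its speed; a pose out of reach is approached as far as the arm can. A call is refused whole if a number of a shift passes 0.0625 or a number of a turn 0.188, either way. A call with a gripper value outside its range is refused whole. The fingers move at their own pace and stop on an object; "squeeze" is the grip in N (left out, the last holds). Time passes only in rows, so rows that do not move let the fingers close. It gives the time, the measured TCP pose, the force, the opening and the grip force at its end, in the units of the state.
- state(): the state, without advancing time (a new reading comes with each control period).
- camera(name): name is "scene" or "top"; returns a dict with "pixels" (480x640x3 uint8, red, green, blue), "fx", "fy", "cx", "cy" (pixels), "view" (4x4, takes a point from world to camera coordinates). Camera axes: x right, y down, z forward; pixel columns grow to the right and rows downward; lengths in mm; the calibration is good to about 2 mm. A picture is of the moment at which its call begins. There is no depth.
- close_job(): hands the job in; it is judged then, once.
The state is a dict: "time": time; "q": joint angles; "dq": joint speeds; "tau": joint torques, N m; "position": TCP position; "eef_rot": TCP orientation; "force": force on the tool from outside, world axes, zero at the start; "moment": the same for the moment, N m; "gripper_width": opening from 0.0 (shut) to 1.0 (fully open); "gripper_force": force on a finger pad.
Only numpy, scipy, OpenCV 4.12 (cv2) and the standard library are available. Lean on these libraries where they do the work, as an engineer would, in place of code of your own. Each camera call takes 0.05 s, during which the arm holds its last target. There are 200 camera calls.

## Working session

There is one attempt and no reset: what is moved stays moved. The work goes in short steps, Python scripts to look and compute and a tool call to move; the robot and the scene stay as the last step left them, time stands still between calls to the robot, and variables do not carry over. Pictures are saved under pics/ and viewed, at most 10 in all, crops included, and the job is handed in when it is done.

Besides the shell and the picture viewer there is one more tool, called after "Emit:" as a command line: name --argument value ..., lists and objects as JSON in quotes. move_arm: Moves the arm, as the interface text tells. Its arguments: {"type":"object","properties":{"series":{"type":"array","items":{"type":"array"}},"squeeze":{"type":"number"}},"required":["series"]}

```bash
mkdir -p pics; python3 - <<'E'
from rig import *
import cv2,numpy as np
s=state();print(s['time'],s['position'],np.round(s['eef_rot'],3).tolist(),s['gripper_width'],nose_length if not callable(nose_length) else nose_length())
for n in('top','scene'):
    c=camera(n);cv2.imwrite(f'pics/{n}0.png',c['pixels'][...,::-1]);print(n,c['fx'],c['fy'],c['cx'],c['cy'],np.round(c['view'],4).tolist())
E
```

```text
0.0 [ 299.4822267  -604.72622256  403.84292486] [[0.896, 0.444, -0.001], [0.444, -0.896, 0.001], [-0.0, -0.002, -1.0]] 1.000054468845309 173.4
top 589.9360525746118 589.9360525746118 321.2080523914727 240.5154585811349 [[0.3398, -0.9405, -0.009, -188.9055], [-0.7657, -0.271, -0.5833, 475.2504], [0.5462, 0.2051, -0.8122, 1590.1985], [0.0, 0.0, 0.0, 1.0]]
scene 620.3495917431763 620.3495917431763 323.1967007948903 242.20207777252418 [[0.9975, 0.0704, 0.0093, -536.1041], [0.0667, -0.8834, -0.4638, -9.7103], [-0.0245, 0.4633, -0.8859, 1564.9948], [0.0, 0.0, 0.0, 1.0]]
```

View pics/top0.png

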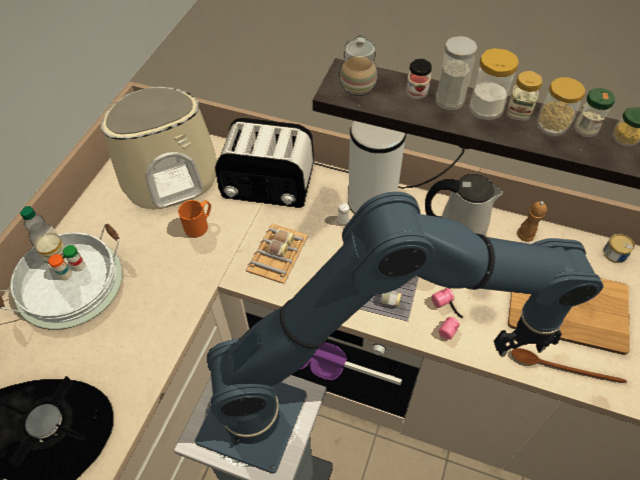

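View pics/scene0.png

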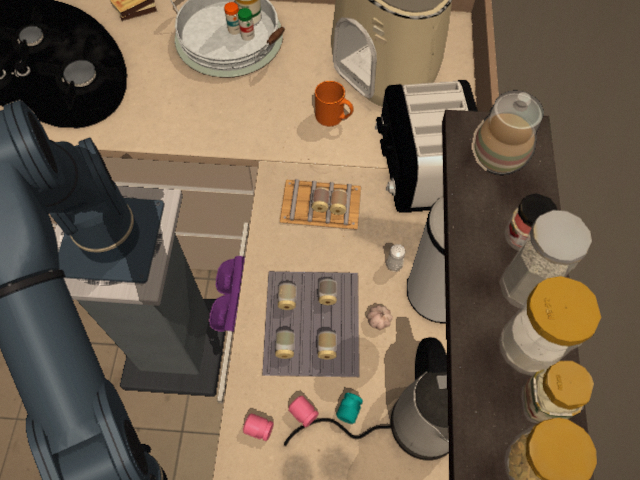

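```bash
cat >h.py <<'E'
from rig import *
import cv2,numpy as np
def proj(c,P):
    P=np.atleast_2d(P);q=P@c['view'][:3,:3].T+c['view'][:3,3]
    return q[:,:2]/q[:,2:]*[c['fx'],c['fy']]+[c['cx'],c['cy']]
def pix2w(c,uv,z):
    V=np.array(c['view']);R=V[:3,:3];o=-R.T@V[:3,3]
    uv=np.atleast_2d(uv);d=np.c_[(uv-[c['cx'],c['cy']])/[c['fx'],c['fy']],np.ones(len(uv))]@R
    return o+d*((z-o[2])/d[:,2])[:,None]
def rect(c,x0,x1,y0,y1,z,s):
    # image: right=+x, down=-y
    W=np.array([[x0,y1,z],[x1,y1,z],[x1,y0,z],[x0,y0,z]],float)
    d=np.float32([[0,0],[(x1-x0)*s,0],[(x1-x0)*s,(y1-y0)*s],[0,(y1-y0)*s]])
    H=cv2.getPerspectiveTransform(np.float32(proj(c,W)),d)
    im=cv2.warpPerspective(c['pixels'],H,(int((x1-x0)*s),int((y1-y0)*s)),flags=cv2.INTER_CUBIC)[...,::-1].copy()
    for x in range(int(-(-x0//20)*20),x1,20):
        cv2.line(im,(int((x-x0)*s),0),(int((x-x0)*s),8),(0,0,255),1);cv2.putText(im,str(x),(int((x-x0)*s)-12,20),0,.38,(0,0,255),1)
    for y in range(int(-(-y0//20)*20),y1,20):
        cv2.line(im,(0,int((y1-y)*s)),(8,int((y1-y)*s)),(0,0,255),1);cv2.putText(im,str(y),(10,int((y1-y)*s)+4),0,.38,(0,0,255),1)
    return im
E
python3 - <<'E'
from h import *
c=camera('scene');V=c['view'];print(-V[:3,:3].T@V[:3,3])
print(pix2w(c,[[281,222],[285,180],[361,186],[358,228]],8),pix2w(c,[[270,271],[358,272],[263,374],[359,376]],3))
print(pix2w(c,[[285,180],[330,82],[395,265],[378,325]],0))
E
```

```text
[ 573.67253137 -695.86143524 1386.86243347]
[[424.1772008   75.1500206    8.        ]
 [421.72595252 202.9621185    8.        ]
 [623.19691713 199.52473465   8.        ]
 [620.92768244  72.5176595    8.        ]] [[ 410.78818335  -61.6362636     3.        ]
 [ 626.58972055  -48.18271844    3.        ]
 [ 423.27501071 -318.39603665    3.        ]
 [ 640.36943123 -307.11759786    3.        ]]
[[ 420.84437609  208.17698857    0.        ]
 [ 518.02692921  557.37192197    0.        ]
 [ 717.37666017  -20.82647665    0.        ]
 [ 679.94106816 -180.94739472    0.        ]]
```

```bash
python3 - <<'E'
from h import *
c=camera('scene')
cv2.imwrite('pics/mat.png',rect(c,395,655,-335,-35,26.4,2))
cv2.imwrite('pics/rack.png',rect(c,410,635,60,220,15,3.4))
E
```

```text
(no output)
```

View pics/mat.png

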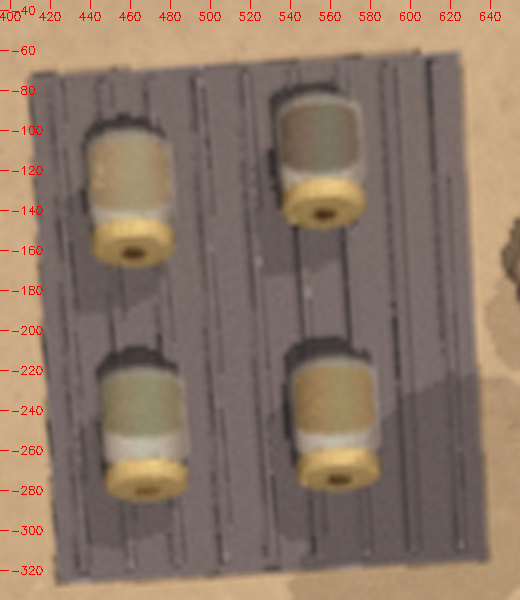

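View pics/rack.png

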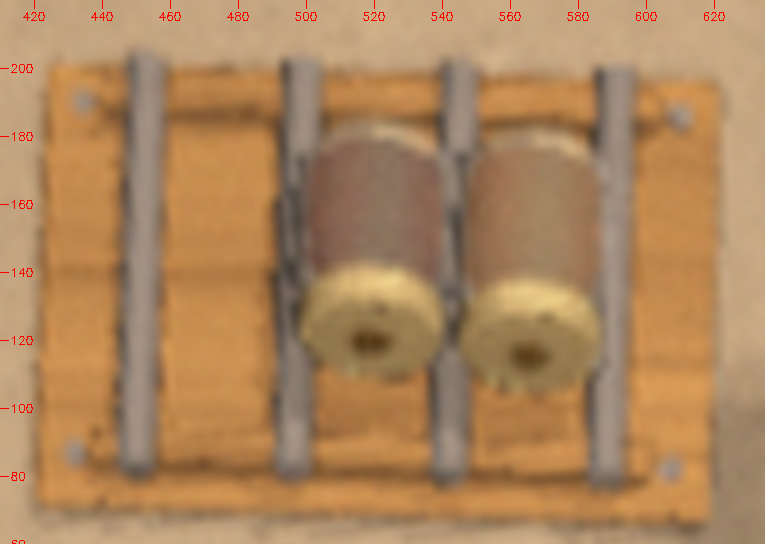

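Emit:
move_arm --series '[[[0,0,0],[0,0,0.137],0],[[0,0,0],[0,0,0.137],0],[[0,0,0],[0,0,0.136],0],[[0.0231,-0.0429,0],[0,0,0],0],[[0.0231,-0.0429,0],[0,0,0],0],[[0.0231,-0.0429,0],[0,0,0],0],[[0.0231,-0.0429,0],[0,0,0],0],[[0.0231,-0.0429,0],[0,0,0],0],[[0.0231,-0.0429,0],[0,0,0],0],[[0.0231,-0.0429,0],[0,0,0],0],[[0.0231,-0.0429,0],[0,0,0],0],[[0,0,0.043],[0,0,0],0],[[0,0,0.043],[0,0,0],0],[[0,0,0.043],[0,0,0],0],[[0,0,0.043],[0,0,0],0],[[0,0,0],[0,0,0],0],[[0,0,0],[0,0,0],0]]' --squeeze 40

```text
time: 2.33
position: [467.4, -253.2, 233.8]
eef_rot: [[0.999, 0.05, 0.001], [0.05, -0.999, -0.0], [0.001, 0.0, -1.0]]
force: [0.3, -0.3, 1.1]
gripper_width: 0.999
gripper_force: 0.0
```

```bash
cat >>h.py <<'E'
def to(x,y,z,yaw):
    """shift (tool axes, mm) and tool-z turn to bring TCP to x,y,z with jar axis at yaw (tool y ~ -axis)"""
    s=state();R=s['eef_rot'];a=np.arctan2(R[1,1],R[0,1]);t=-(yaw-np.pi/2-a);t=(t+np.pi)%(2*np.pi)-np.pi
    c,n=np.cos(yaw),np.sin(yaw)
    F=np.array([[c,n,0],[n,-c,0],[0,0,-1]])
    print('t',s['time'],'pos',s['position'].round(1),'turn',t.round(3),'shift(after turn)',(F.T@(np.array([x,y,z])-s['position'])).round(1),'z',R[:,2].round(4),'F',np.round(s['force'],1),s['gripper_width'],s['gripper_force'])
E
python3 - <<'E'
from h import *
to(467.2,-253,183.4,.05)
c=camera('scene');cv2.imwrite('pics/m1.png',rect(c,395,655,-335,-35,50,2))
E
```

```text
t 2.325 pos [ 467.4 -253.2  233.8] turn -0.0 shift(after turn) [-0.2 -0.2 50.4] z [ 8.e-04 -4.e-04 -1.e+00] F [ 0.3 -0.3  1.1] 0.9993269309072894 0.0
```

View pics/m1.png

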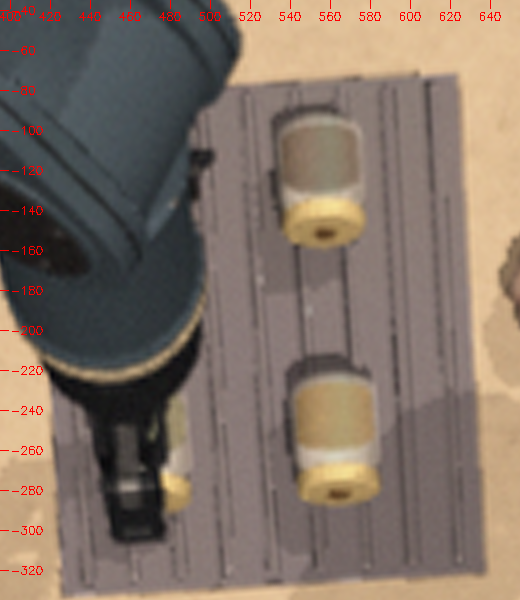

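```bash
python3 - <<'E'
from h import *
c=camera('scene');g=c['pixels'].max(2)
s=state();R=s['eef_rot'];p=s['position']
for l in(160,173):
  for w in(-11,11):
    for o in(43,57): print(l,w,o,proj(c,p+R@[w,o,l]).round(1)[0], end=' ')
  print()
for v in range(355,373): print(v,' '.join('%3d'%k for k in g[v,270:302]))
E
```

```text
160 -11 43 [278.  356.5] 160 -11 57 [277.7 362.7] 160 11 43 [288.1 356.7] 160 11 57 [287.8 363. ] 
173 -11 43 [278.4 358.2] 173 -11 57 [278.  364.5] 173 11 43 [288.4 358.5] 173 11 57 [288.1 364.7] 
355 112 115 116 103  58  27  28  37  55  68  62  61  43  26  24  28  23  71 143 170 172 173 168 155 135 140 137 139 129 111 127 134
356 110 117 113 107  65  25  26  30  52  59  56  56  47  28  26  25  26  68 137 170 169 170 160 150 137 135 138 137 132 117 128 137
357 119 119 114 110  77  28  30  27  29  27  30  31  27  24  26  24  33  92 147 158 159 154 146 137 138 136 139 138 128 114 129 134
358 109 114 116 112  84  28  24  29  31  26  28  28  30  28  28  25  42  88 126 123 129 124 137 138 138 138 135 137 129 110 129 137
359 112 117 118 117  96  29  28  27  29  29  26  30  28  28  26  28  37  84 109  96 116 124 138 137 138 139 135 136 133 119 130 136
360 109 115 118 117  98  27  25  28  28  34  33  33  34  30  30  25  36  80 111 103 124 123 137 133 137 137 141 137 129 111 131 134
361  99 116 116 120  98  30  26  35  46  44  44  42  46  43  38  28  29  65 113 119 136 121 138 137 137 135 13
[... 773 characters left out ...]
 135 137 137 138 137 137 119  92 135 131
368 123 138 137 135 131 127 122 115 116 135 127 138 134 136 137 137 136 129 112 129 131 115 137 137 136 138 140 140 123  98 133 132
369 123 133 134 139 138 138 137 130 117 136 126 138 138 136 134 136 139 128 110 128 132 116 139 138 140 137 136 139 121 101 134 132
370 121 137 137 138 137 137 135 130 121 136 123 136 133 140 138 136 139 131 118 132 133 123 137 135 137 137 138 136 121 102 138 137
371 123 139 135 135 137 136 137 132 133 146 123 138 136 133 134 138 136 130 117 133 135 121 139 135 137 138 137 136 122 104 148 150
372 136 136 137 137 134 138 135 130 133 154 126 136 136 134 136 137 138 131 121 131 139 131 138 136 139 140 138 139 121 107 149 144
```

Emit:
move_arm --series '[[[0.004,0,0.01],[0,0,0],0],[[0,0,0.02],[0,0,0],0],[[0,0,0.02],[0,0,0],0],[[0,0,0],[0,0,0],0],[[0,0,0],[0,0,0],0.5],[[0,0,0],[0,0,0],1],[[0,0,0],[0,0,0],1],[[0,0,0],[0,0,0],1],[[0,0,0],[0,0,0],1],[[0,0,0],[0,0,0],1],[[0,0,0],[0,0,0],1],[[0,0,0],[0,0,0],1]]' --squeeze 40

```text
time: 3.92
position: [471.3, -252.8, 183.6]
eef_rot: [[0.999, 0.05, 0.001], [0.05, -0.999, -0.001], [0.001, 0.001, -1.0]]
force: [-0.3, 1.3, 7.0]
gripper_width: 0.621
gripper_force: 41.1
```

Emit:
move_arm --series '[[[0,0,-0.02],[0,0,0],1],[[0,0,-0.04],[0,0,0],1],[[0,0,-0.04],[0,0,0],1],[[0,0,-0.04],[0,0,0.073],1],[[0,-0.0432,0],[0,0,0],1],[[0,-0.0432,0],[0,0,0],1],[[0,-0.0432,0],[0,0,0],1],[[0,-0.0432,0],[0,0,0],1],[[0,-0.0432,0],[0,0,0],1],[[0,-0.0432,0],[0,0,0],1],[[0,-0.0432,0],[0,0,0],1],[[0,-0.0432,0],[0,0,0],1],[[-0.0017,-0.0432,0],[0,0,0],1],[[0,0,0.04],[0,0,0],1],[[0,0,0.04],[0,0,0],1],[[0,0,0],[0,0,0],1],[[0,0,0],[0,0,0],1]]'

```text
time: 6.05
position: [478.7, 135.9, 243.8]
eef_rot: [[1.0, -0.024, 0.001], [-0.024, -1.0, 0.0], [0.001, -0.0, -1.0]]
force: [0.9, 0.2, -1.8]
gripper_width: 0.611
gripper_force: 42.7
```

```bash
python3 - <<'E'
from h import *
to(478.5,136,190.4,-.023)
c=camera('scene');im=cv2.resize(c['pixels'][165:265,265:375,::-1],None,fx=6,fy=6,interpolation=cv2.INTER_CUBIC)
cv2.imwrite('pics/m2.png',im)
s=state();p=s['position'];R=s['eef_rot']
print('hole exp',proj(c,p+R@[0,26.5,157.2]))
E
```

```text
t 6.05 pos [478.7 135.9 243.8] turn -0.001 shift(after turn) [-0.2 -0.1 53.4] z [ 8.e-04  2.e-04 -1.e+00] F [ 0.9  0.2 -1.8] 0.6111833315385735 42.72239327430725
hole exp [[302.8034809  195.51373689]]
```

View pics/m2.png

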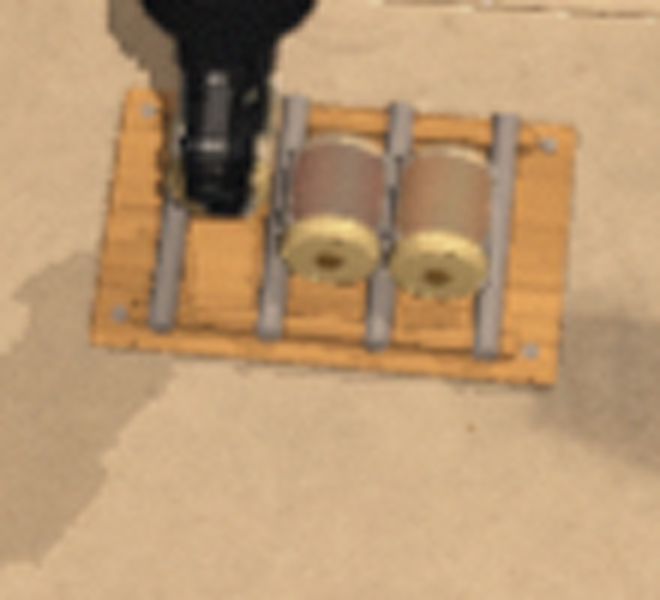

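Emit:
move_arm --series '[[[-0.001,0,0.02],[0,0,0],1],[[0,0,0.02],[0,0,0],1],[[0,0,0.01],[0,0,0],1],[[0,0,0.003],[0,0,0],1],[[0,0,0.001],[0,0,0],1],[[0,0,0],[0,0,0],1],[[0,0,0],[0,0,0],1]]'

```text
time: 6.98
position: [478.0, 136.1, 189.4]
eef_rot: [[1.0, -0.023, 0.002], [-0.023, -1.0, 0.001], [0.002, -0.001, -1.0]]
force: [2.3, 0.0, 4.8]
gripper_width: 0.615
gripper_force: 43.4
```

Emit:
move_arm --series '[[[0,0,0],[0,0,0],0.5],[[0,0,0],[0,0,0],0],[[0,0,0],[0,0,0],0],[[0,0,0],[0,0,0],0],[[0,0,-0.02],[0,0,0],0],[[0,0,-0.04],[0,0,0],0],[[0,0,-0.04],[0,0,0],0],[[0,0,-0.04],[0,0,-0.073],0],[[-0.0045,0.045,0],[0,0,0],0],[[-0.0045,0.045,0],[0,0,0],0],[[-0.0045,0.045,0],[0,0,0],0],[[-0.0045,0.045,0],[0,0,0],0],[[-0.0045,0.045,0],[0,0,0],0],[[-0.0045,0.045,0],[0,0,0],0],[[0,0,0.04],[0,0,0],0],[[0,0,0.04],[0,0,0],0],[[0,0,0],[0,0,0],0],[[0,0,0],[0,0,0],0]]'

```text
time: 9.22
position: [464.1, -135.0, 249.6]
eef_rot: [[0.999, 0.05, 0.0], [0.05, -0.999, -0.0], [0.0, 0.0, -1.0]]
force: [-0.4, -1.1, 1.4]
gripper_width: 0.999
gripper_force: 0.0
```

```bash
python3 - <<'E'
from h import *
to(464.2,-135,183.6,.05)
c=camera('scene')
a=cv2.resize(c['pixels'][170:240,270:370,::-1],None,fx=6,fy=6,interpolation=cv2.INTER_CUBIC)
cv2.imwrite('pics/m3.png',a)
g=c['pixels'].max(2);s=state();p=s['position'];R=s['eef_rot']
v=proj(c,p+R@[0,57,165])[0];print(v);v=int(v[1])
for r in range(v-4,v+2):print(r,g[r,265:305].tolist())
E
```

```text
t 9.225 pos [ 464.1 -135.   249.6] turn -0.0 shift(after turn) [ 0.1  0.  66. ] z [ 3.e-04 -1.e-04 -1.e+00] F [-0.4 -1.1  1.4] 0.9993556694568441 0.0
[286.30148045 309.89298296]
305 [191, 154, 120, 118, 115, 108, 105, 129, 94, 116, 116, 118, 110, 86, 25, 27, 32, 47, 45, 48, 46, 43, 40, 30, 27, 55, 132, 192, 200, 180, 149, 135, 139, 136, 137, 125, 109, 134, 138, 138]
306 [194, 154, 117, 117, 121, 116, 105, 129, 91, 116, 117, 115, 115, 101, 36, 24, 37, 56, 56, 58, 56, 58, 52, 32, 29, 73, 141, 170, 169, 169, 152, 135, 137, 137, 137, 127, 110, 135, 136, 135]
307 [186, 143, 118, 126, 135, 126, 113, 126, 92, 114, 117, 116, 113, 105, 57, 34, 41, 43, 44, 40, 34, 30, 30, 27, 40, 103, 167, 167, 168, 160, 146, 136, 137, 135, 136, 127, 108, 141, 145, 135]
308 [185, 129, 125, 136, 134, 128, 127, 129, 94, 112, 115, 119, 118, 105, 82, 69, 77, 91, 91, 98, 90, 90, 92, 90, 94, 126, 164, 156, 158, 146, 138, 137, 135, 138, 136, 123, 107, 136, 127, 138]
309 [183, 136, 136, 132, 136, 132, 127, 130, 99, 117, 117, 116, 115, 117, 115, 114, 116, 133, 130, 149, 154, 152, 156, 156, 153, 149, 142, 128, 138, 137, 137, 136, 136, 135, 135, 126, 110, 133, 128, 137]
310 [183, 139, 135, 133, 134, 131, 128, 127, 101, 113, 114, 115, 114, 118, 113, 114, 110, 113, 103, 119, 123, 125, 125, 125, 123, 108, 104, 117, 121, 137, 135, 136, 138, 138, 137, 125, 111, 137, 125, 136]
```

View pics/m3.png

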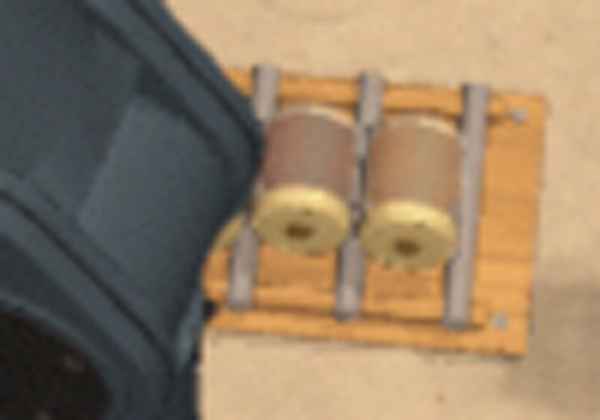

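Emit:
move_arm --series '[[[0,0,0.03],[0,0,0],0],[[0,0,0.02],[0,0,0],0],[[0,0,0.016],[0,0,0],0],[[0,0,0],[0,0,0],0],[[0,0,0],[0,0,0],0.5],[[0,0,0],[0,0,0],1],[[0,0,0],[0,0,0],1],[[0,0,0],[0,0,0],1],[[0,0,0],[0,0,0],1],[[0,0,0],[0,0,0],1],[[0,0,0],[0,0,0],1],[[0,0,0],[0,0,0],1]]'

```text
time: 10.78
position: [464.2, -135.0, 183.8]
eef_rot: [[0.999, 0.05, 0.002], [0.05, -0.999, -0.0], [0.002, 0.0, -1.0]]
force: [-1.2, 0.6, 9.0]
gripper_width: 0.601
gripper_force: 40.0
```

Emit:
move_arm --series '[[[0,0,-0.02],[0,0,0],1],[[0,0,-0.04],[0,0,0],1],[[0,0,-0.04],[0,0,0],1],[[0,0,-0.04],[0,0,0.073],1],[[0.0051,-0.0453,0],[0,0,0],1],[[0.0051,-0.0453,0],[0,0,0],1],[[0.0051,-0.0453,0],[0,0,0],1],[[0.0051,-0.0453,0],[0,0,0],1],[[0.0051,-0.0453,0],[0,0,0],1],[[0.0051,-0.0453,0],[0,0,0],1],[[0,0,0],[0,0,0],1],[[0,0,0.04],[0,0,0],1],[[0,0,0.03],[0,0,0],1],[[0,0,0],[0,0,0],1],[[0,0,0],[0,0,0],1]]'

```text
time: 12.65
position: [501.1, 135.6, 253.8]
eef_rot: [[1.0, -0.024, 0.001], [-0.024, -1.0, 0.0], [0.001, -0.0, -1.0]]
force: [0.2, -0.4, -1.1]
gripper_width: 0.599
gripper_force: 42.5
```

```bash
python3 - <<'E'
from h import *
to(501.3,136,228.3,-.023)
c=camera('scene');s=state();p=s['position'];R=s['eef_rot']
print(proj(c,p+R@[0,26.5,157.2]),proj(c,[[478.3,109,31.7],[524.3,108,31.7]]))
im=cv2.resize(c['pixels'][165:240,270:370,::-1],None,fx=8,fy=8,interpolation=cv2.INTER_CUBIC)
cv2.imwrite('pics/m4.png',im)
E
```

```text
t 12.65 pos [501.1 135.6 253.8] turn -0.001 shift(after turn) [ 0.2 -0.4 25.5] z [ 9.e-04  2.e-04 -1.e+00] F [ 0.2 -0.4 -1.1] 0.5993889917880482 42.49598443508148
[[311.76770524 194.04059038]] [[303.10116521 207.23483031]
 [321.13560745 208.75627503]]
```

View pics/m4.png

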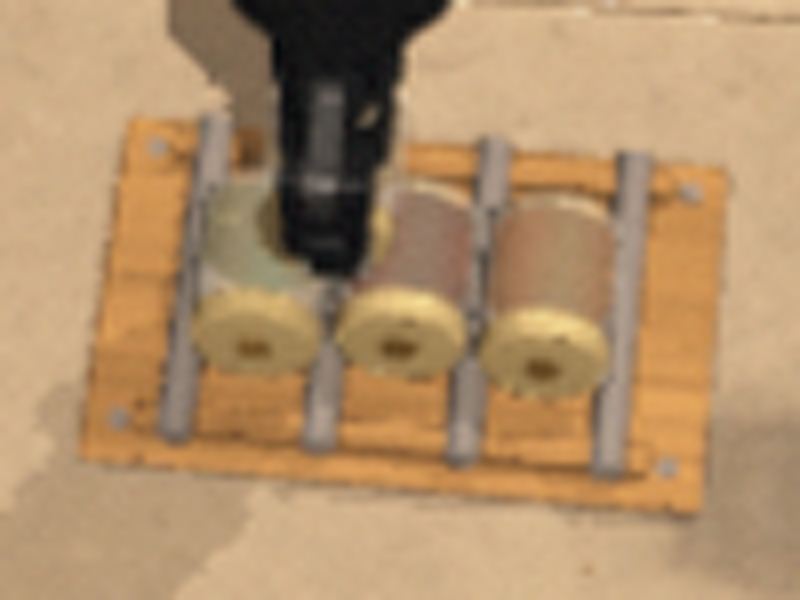

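Emit:
move_arm --series '[[[0,0,0.01],[0,0,0],1],[[0,0,0.01],[0,0,0],1],[[0,0,0.004],[0,0,0],1],[[0,0,0.001],[0,0,0],1],[[0,0,0.001],[0,0,0],1],[[0,0,0],[0,0,0],1],[[0,0,0],[0,0,0],1]]'

```text
time: 13.58
position: [501.0, 136.0, 227.5]
eef_rot: [[1.0, -0.023, 0.001], [-0.023, -1.0, 0.0], [0.001, -0.0, -1.0]]
force: [-1.9, -1.2, 10.5]
gripper_width: 0.599
gripper_force: 44.3
```

Emit:
move_arm --series '[[[0,0,0],[0,0,0],0.5],[[0,0,0],[0,0,0],0],[[0,0,0],[0,0,0],0],[[0,0,0],[0,0,0],0],[[0,0,-0.02],[0,0,0],0],[[0,0,-0.04],[0,0,0],0],[[0,0,-0.04],[0,0,0],0],[[0,0,0],[0,0,-0.073],0],[[0.0075,0.0426,0],[0,0,0],0],[[0.0075,0.0426,0],[0,0,0],0],[[0.0075,0.0426,0],[0,0,0],0],[[0.0075,0.0426,0],[0,0,0],0],[[0.0075,0.0426,0],[0,0,0],0],[[0.0075,0.0426,0],[0,0,0],0],[[0,0,0.04],[0,0,0],0],[[0,0,0.04],[0,0,0],0],[[0,0,0],[0,0,0],0],[[0,0,0],[0,0,0],0]]'

```text
time: 15.82
position: [558.8, -117.0, 247.7]
eef_rot: [[0.999, 0.05, 0.001], [0.05, -0.999, -0.0], [0.001, 0.0, -1.0]]
force: [0.4, -0.9, -0.3]
gripper_width: 1.001
gripper_force: 0.0
```

```bash
python3 - <<'E'
from h import *
to(559,-117,183.6,.05)
c=camera('scene')
g=c['pixels'].max(2);s=state();p=s['position'];R=s['eef_rot']
v=proj(c,p+R@[0,57,165])[0];print(v,proj(c,[556.5,-142,26.4]));v=int(v[1]);u=307
for r in range(v-4,v+4):print(r,g[r,u:u+38].tolist())
E
```

```text
t 15.825 pos [ 558.8 -117.   247.7] turn -0.0 shift(after turn) [ 0.2 -0.  64.1] z [ 8.e-04 -1.e-04 -1.e+00] F [ 0.4 -0.9 -0.3] 1.0008958422219927 0.0
[329.0512393  305.66694194] [[327.11622627 301.8480029 ]]
301 [119, 118, 121, 113, 106, 127, 118, 121, 121, 116, 120, 125, 153, 171, 170, 155, 90, 30, 32, 42, 51, 51, 54, 52, 53, 49, 29, 31, 91, 155, 142, 144, 145, 132, 110, 134, 137, 126]
302 [120, 118, 121, 119, 107, 129, 117, 122, 121, 122, 119, 120, 133, 167, 173, 154, 102, 28, 30, 38, 41, 39, 41, 41, 46, 41, 31, 41, 97, 147, 142, 142, 144, 131, 108, 133, 139, 124]
303 [120, 128, 133, 129, 102, 129, 119, 119, 120, 123, 118, 121, 124, 149, 165, 156, 141, 74, 73, 68, 55, 56, 55, 54, 58, 53, 46, 69, 123, 143, 142, 142, 143, 133, 114, 134, 139, 124]
304 [133, 139, 140, 126, 103, 127, 119, 121, 120, 121, 121, 120, 121, 104, 74, 115, 133, 129, 131, 122, 109, 107, 102, 102, 96, 99, 88, 107, 130, 145, 141, 142, 143, 135, 117, 133, 138, 125]
305 [143, 140, 142, 129, 111, 132, 127, 123, 120, 122, 120, 117, 118, 104, 79, 115, 116, 122, 127, 133, 141, 135, 124, 117, 99, 127, 132, 142, 142, 141, 142, 143, 142, 131, 110, 134, 139, 124]
306 [141, 142, 140, 131, 109, 135, 132, 120, 121, 120, 120, 120, 118, 106, 81, 118, 116, 121, 119, 123, 122, 121, 118, 107, 92, 122, 141, 143, 142, 142, 139, 142, 143, 133, 115, 132, 139, 125]
307 [141, 139, 141, 130, 113, 137, 138, 121, 121, 119, 119, 118, 119, 103, 80, 116, 116, 121, 120, 119, 119, 118, 122, 110, 90, 124, 140, 142, 142, 141, 143, 143, 145, 133, 118, 132, 139, 122]
308 [142, 142, 141, 129, 118, 134, 131, 118, 122, 121, 122, 119, 120, 106, 80, 116, 114, 120, 119, 120, 120, 121, 118, 105, 79, 127, 139, 144, 142, 144, 144, 143, 142, 132, 112, 137, 138, 124]
```

Emit:
move_arm --series '[[[-0.004,0,0.03],[0,0,0],0],[[0,0,0.02],[0,0,0],0],[[0,0,0.014],[0,0,0],0],[[0,0,0],[0,0,0],0],[[0,0,0],[0,0,0],0.5],[[0,0,0],[0,0,0],1],[[0,0,0],[0,0,0],1],[[0,0,0],[0,0,0],1],[[0,0,0],[0,0,0],1],[[0,0,0],[0,0,0],1],[[0,0,0],[0,0,0],1],[[0,0,0],[0,0,0],1]]'

```text
time: 17.38
position: [554.7, -117.2, 183.6]
eef_rot: [[0.999, 0.05, 0.002], [0.05, -0.999, -0.0], [0.002, 0.0, -1.0]]
force: [-0.9, 0.3, 5.1]
gripper_width: 0.58
gripper_force: 40.5
```

Emit:
move_arm --series '[[[0,0,-0.02],[0,0,0],1],[[0,0,-0.04],[0,0,0],1],[[0,0,-0.04],[0,0,0],1],[[0,0,-0.05],[0,0,0.073],1],[[-0.0028,-0.0421,0],[0,0,0],1],[[-0.0028,-0.0421,0],[0,0,0],1],[[-0.0027,-0.0421,0],[0,0,0],1],[[-0.0027,-0.0422,0],[0,0,0],1],[[-0.0028,-0.0422,0],[0,0,0],1],[[-0.0027,-0.0422,0],[0,0,0],1],[[0,0,0],[0,0,0],1],[[0,0,0.04],[0,0,0],1],[[0,0,0.04],[0,0,0],1],[[0,0,0],[0,0,0],1],[[0,0,0],[0,0,0],1]]'

```text
time: 19.25
position: [544.3, 135.6, 254.0]
eef_rot: [[1.0, -0.024, 0.001], [-0.024, -1.0, 0.0], [0.001, -0.0, -1.0]]
force: [-0.3, 0.4, -1.0]
gripper_width: 0.581
gripper_force: 42.1
```

```bash
python3 - <<'E'
from h import *
to(544,136,228.3,-.023)
c=camera('scene');s=state();p=s['position'];R=s['eef_rot']
print(proj(c,p+R@[0,26.5,157.2]),proj(c,p+R@[0,45,165]))
im=cv2.resize(c['pixels'][165:240,270:370,::-1],None,fx=8,fy=8,interpolation=cv2.INTER_CUBIC)
cv2.imwrite('pics/m5.png',im)
E
```

```text
t 19.25 pos [544.3 135.6 254. ] turn -0.001 shift(after turn) [-0.3 -0.4 25.7] z [ 1.1e-03  1.0e-04 -1.0e+00] F [-0.3  0.4 -1. ] 0.5812335487037799 42.11275041103363
[[329.45058496 195.12818499]] [[328.72155906 203.23975686]]
```

View pics/m5.png

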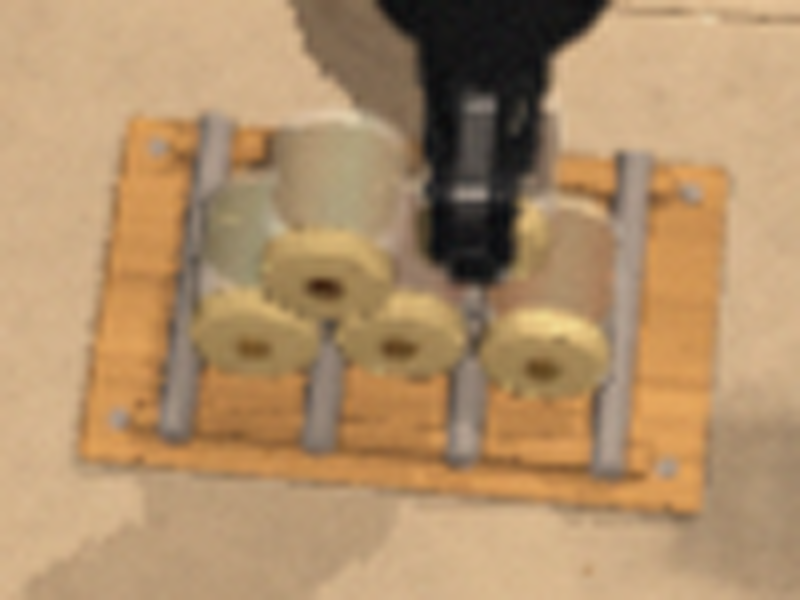

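```bash
python3 - <<'E'
from h import *
c=camera('scene')
h=pix2w(c,[[270+323.5/8,165+287/8],[270+254/8,165+347/8],[320,208.4],[270+541/8,165+369/8]],[70.1][0]);print(h[0])
print(pix2w(c,[[270+254/8,165+347/8],[320,208.4],[270+541/8,165+369/8]],31.7))
t=h[0]+46*np.array([.9997,-.023,0]);print(proj(c,[t,t+[0,0,26.6]]))
for r in range(188,199):print(r,[tuple(int(k)for k in c['pixels'][r,u,:2]) for u in list(range(319,325))+list(range(333,342))])
E
```

```text
[497.58646354 105.86975227  70.1       ]
[[475.16968359 105.38688627  31.7       ]
 [521.35026677 108.82887773  31.7       ]
 [566.44935777 104.21927072  31.7       ]]
[[328.8937899  202.44503354]
 [329.08353833 196.77312258]]
188 [(163, 138), (174, 148), (166, 144), (155, 137), (89, 81), (50, 48), (43, 41), (64, 60), (112, 99), (130, 114), (129, 109), (143, 120), (160, 128), (156, 114), (153, 107)]
189 [(160, 137), (162, 135), (150, 122), (136, 117), (71, 63), (34, 36), (56, 53), (72, 64), (126, 108), (153, 130), (158, 138), (172, 150), (184, 157), (182, 148), (173, 138)]
190 [(163, 137), (169, 142), (144, 115), (130, 107), (92, 81), (24, 25), (30, 31), (68, 57), (154, 130), (207, 174), (200, 173), (183, 163), (191, 166), (206, 175), (207, 178)]
191 [(164, 141), (169, 142), (136, 109), (101, 84), (70, 58), (15, 14), (22, 23), (62, 53), (154, 130), (219, 186), (200, 170), (181, 155), (173, 145), (174, 142), (176, 145)]
192 [(165, 140), (162, 135), (136, 110), (97, 77), (83, 68), (16, 19), (16, 17), (78, 63), (173, 142), (212, 178), (211, 176), (200, 165), (167, 137), (171, 139), (169
[... 373 characters left out ...]
), (158, 129), (142, 113), (108, 88), (70, 56), (19, 19), (23, 24), (85, 70), (156, 128), (166, 134), (172, 141), (171, 140), (172, 138), (172, 141), (168, 139)]
196 [(159, 133), (148, 118), (145, 117), (121, 100), (82, 67), (18, 16), (28, 25), (79, 64), (143, 118), (160, 131), (159, 131), (162, 134), (173, 138), (171, 138), (171, 139)]
197 [(145, 117), (149, 119), (152, 126), (141, 118), (110, 90), (65, 53), (39, 35), (104, 87), (158, 131), (159, 129), (155, 124), (158, 127), (174, 139), (174, 143), (173, 141)]
198 [(140, 111), (150, 123), (148, 122), (147, 122), (150, 125), (128, 105), (87, 77), (130, 110), (159, 131), (160, 130), (156, 124), (164, 130), (172, 141), (173, 141), (174, 141)]
```

Emit:
move_arm --series '[[[-0.002,0,0.01],[0,0,0],1],[[0,0,0.01],[0,0,0],1],[[0,0,0.004],[0,0,0],1],[[0,0,0.001],[0,0,0],1],[[0,0,0.001],[0,0,0],1],[[0,0,0],[0,0,0],1],[[0,0,0],[0,0,0],1]]'

```text
time: 20.23
position: [542.3, 136.1, 227.4]
eef_rot: [[1.0, -0.023, 0.002], [-0.023, -1.0, 0.0], [0.002, -0.0, -1.0]]
force: [0.4, 0.3, 5.7]
gripper_width: 0.577
gripper_force: 43.3
```

Emit:
move_arm --series '[[[0,0,0],[0,0,0],0.5],[[0,0,0],[0,0,0],0],[[0,0,0],[0,0,0],0],[[0,0,0],[0,0,0],0],[[0,0,-0.02],[0,0,0],0],[[0,0,-0.04],[0,0,0],0],[[0,0,-0.04],[0,0,0],0],[[0,0,0],[0,0,-0.073],0],[[0.001,0.048,0],[0,0,0],0],[[0,0.048,0],[0,0,0],0],[[0,0.048,0],[0,0,0],0],[[0,0.048,0],[0,0,0],0],[[0,0.048,0],[0,0,0],0],[[0,0.048,0],[0,0,0],0],[[0,0.048,0],[0,0,0],0],[[0,0.0485,0],[0,0,0],0],[[0,0,0.04],[0,0,0],0],[[0,0,0.05],[0,0,0],0],[[0,0,0],[0,0,0],0],[[0,0,0],[0,0,0],0]]'

```text
time: 22.72
position: [562.4, -248.1, 238.0]
eef_rot: [[0.999, 0.05, 0.001], [0.05, -0.999, -0.0], [0.001, 0.001, -1.0]]
force: [0.8, -0.3, 0.7]
gripper_width: 0.998
gripper_force: 0.0
```

```bash
python3 - <<'E'
from h import *
to(562.5,-248,183.6,.05)
c=camera('scene')
g=c['pixels'].max(2);s=state();p=s['position'];R=s['eef_rot']
v=proj(c,p+R@[0,57,165])[0];print(v,proj(c,[565.6,-305,70]));v=int(v[1]);u=311
for r in range(v-5,v):print(r,g[r,u:u+38].tolist())
cv2.imwrite('pics/m6.png',cv2.resize(c['pixels'][165:240,270:370,::-1],None,fx=8,fy=8,interpolation=cv2.INTER_CUBIC))
E
```

```text
t 22.725 pos [ 562.4 -248.1  238. ] turn -0.0 shift(after turn) [ 0.1 -0.1 54.4] z [ 1.e-03 -5.e-04 -1.e+00] F [ 0.8 -0.3  0.7] 0.9975654342180145 0.0
[326.66118351 363.77427678] [[326.53098574 364.15472548]]
358 [134, 102, 122, 121, 121, 120, 119, 124, 126, 116, 47, 31, 29, 29, 31, 31, 29, 30, 29, 28, 26, 66, 128, 134, 119, 122, 122, 123, 120, 110, 96, 113, 115, 109, 121, 121, 120, 121]
359 [134, 103, 122, 122, 119, 120, 121, 120, 116, 91, 43, 28, 28, 28, 28, 27, 26, 31, 29, 29, 29, 56, 102, 122, 121, 120, 122, 122, 121, 112, 93, 117, 115, 109, 122, 125, 122, 121]
360 [135, 105, 121, 122, 118, 120, 119, 123, 114, 85, 39, 30, 29, 31, 28, 30, 33, 30, 31, 28, 30, 56, 105, 121, 123, 122, 122, 121, 122, 112, 97, 117, 115, 109, 122, 122, 122, 123]
361 [133, 105, 124, 120, 121, 122, 122, 123, 111, 71, 30, 28, 40, 52, 49, 52, 53, 50, 47, 36, 30, 37, 86, 120, 120, 121, 120, 121, 119, 111, 97, 117, 114, 109, 122, 118, 121, 121]
362 [135, 102, 122, 121, 125, 120, 122, 120, 111, 81, 32, 31, 53, 67, 72, 71, 72, 72, 66, 44, 26, 52, 101, 120, 123, 120, 121, 121, 124, 111, 97, 117, 115, 111, 120, 122, 123, 122]
```

Emit:
move_arm --series '[[[0,0,0.02],[0,0,0],0],[[0,0,0.02],[0,0,0],0],[[0,0,0.014],[0,0,0],0],[[0,0,0],[0,0,0],0],[[0,0,0],[0,0,0],0.5],[[0,0,0],[0,0,0],1],[[0,0,0],[0,0,0],1],[[0,0,0],[0,0,0],1],[[0,0,0],[0,0,0],1],[[0,0,0],[0,0,0],1],[[0,0,0],[0,0,0],1],[[0,0,0],[0,0,0],1]]'

```text
time: 24.28
position: [562.2, -248.0, 183.7]
eef_rot: [[0.999, 0.05, 0.001], [0.05, -0.999, -0.0], [0.001, 0.0, -1.0]]
force: [-1.2, 1.1, 5.8]
gripper_width: 0.617
gripper_force: 41.0
```

Emit:
move_arm --series '[[[0,0,-0.02],[0,0,0],1],[[0,0,-0.05],[0,0,0],1],[[0,0,-0.05],[0,0,0],1],[[0,0,-0.05],[0,0,0.073],1],[[-0.0055,-0.0426,0],[0,0,0],1],[[-0.0055,-0.0426,0],[0,0,0],1],[[-0.0055,-0.0426,0],[0,0,0],1],[[-0.0055,-0.0426,0],[0,0,0],1],[[-0.0055,-0.0426,0],[0,0,0],1],[[-0.0055,-0.0426,0],[0,0,0],1],[[-0.0055,-0.0426,0],[0,0,0],1],[[-0.0055,-0.0424,0],[0,0,0],1],[[-0.0055,-0.0424,0],[0,0,0],1],[[0,0,0],[0,0,0],1],[[0,0,0.03],[0,0,0],1],[[0,0,0.03],[0,0,0],1],[[0,0,0],[0,0,0],1],[[0,0,0],[0,0,0],1]]'

```text
time: 26.52
position: [521.7, 135.7, 293.6]
eef_rot: [[1.0, -0.024, 0.001], [-0.024, -1.0, 0.0], [0.001, -0.0, -1.0]]
force: [1.5, 0.4, -0.7]
gripper_width: 0.618
gripper_force: 42.6
```

```bash
python3 - <<'E'
from h import *
to(521.2,136,266.8,-.023)
c=camera('scene');s=state()
z=s['position'][2]-157.2
for x in(497.6,543.6):print('gap',proj(c,[x,106,70.1]))
print('target lid L,C,R',proj(c,[[520.6+d,108,z] for d in(-22.4,0,22.4)]))
im=cv2.resize(c['pixels'][160:235,270:370,::-1],None,fx=8,fy=8,interpolation=cv2.INTER_CUBIC)
cv2.imwrite('pics/m7.png',im)
v=int(proj(c,[520.6,108,z])[0,1])
for r in range(v-5,v+4):print(r,[tuple(int(k)for k in c['pixels'][r,u,:2]) for u in list(range(308,317))+list(range(325,335))])
E
```

```text
t 26.525 pos [521.7 135.7 293.6] turn -0.001 shift(after turn) [-0.5 -0.3 26.8] z [ 9.e-04  0.e+00 -1.e+00] F [ 1.5  0.4 -0.7] 0.6176446107084617 42.58728504180908
gap [[310.44713116 200.83061916]]
gap [[328.93647478 202.03676951]]
target lid L,C,R [[310.51558413 185.55144653]
 [319.86873014 186.15594525]
 [329.22879735 186.7608913 ]]
181 [(167, 143), (171, 144), (174, 149), (173, 153), (158, 142), (102, 94), (18, 20), (18, 18), (25, 26), (104, 90), (192, 166), (206, 178), (211, 190), (199, 178), (198, 180), (202, 184), (207, 192), (214, 197), (218, 199)]
182 [(169, 143), (175, 147), (174, 150), (175, 153), (151, 133), (88, 74), (18, 17), (18, 20), (24, 23), (114, 93), (208, 174), (217, 183), (194, 166), (164, 146), (143, 130), (132, 121), (138, 130), (165, 152), (198, 180)]
183 [(171, 142), (174, 148), (175, 153), (167, 147), (135, 116), (83, 67), (17, 16), (19, 20), (17, 17), (138, 113), (214, 179), (215, 181), (195, 163), (165, 140), (136, 123), (132, 122), (130, 120), (132, 124), (130, 119)]
184 [(172, 147), (176, 150), (177, 153), (163, 143), (124, 104), (83, 68), (15, 16), (19,
[... 565 characters left out ...]
, 121), (127, 114)]
187 [(170, 144), (175, 151), (177, 157), (168, 151), (146, 129), (96, 82), (35, 32), (18, 19), (27, 25), (115, 97), (157, 130), (160, 132), (157, 129), (142, 120), (130, 118), (134, 124), (132, 123), (130, 119), (129, 114)]
188 [(171, 145), (176, 154), (173, 153), (171, 155), (166, 151), (130, 117), (77, 67), (48, 40), (37, 33), (151, 124), (157, 131), (156, 128), (151, 124), (137, 117), (133, 121), (130, 123), (132, 124), (129, 120), (130, 117)]
189 [(169, 146), (174, 151), (173, 154), (174, 157), (171, 155), (166, 152), (137, 122), (109, 96), (80, 74), (149, 124), (155, 127), (150, 125), (141, 119), (131, 118), (131, 120), (129, 122), (130, 124), (128, 119), (131, 116)]
```

View pics/m7.png

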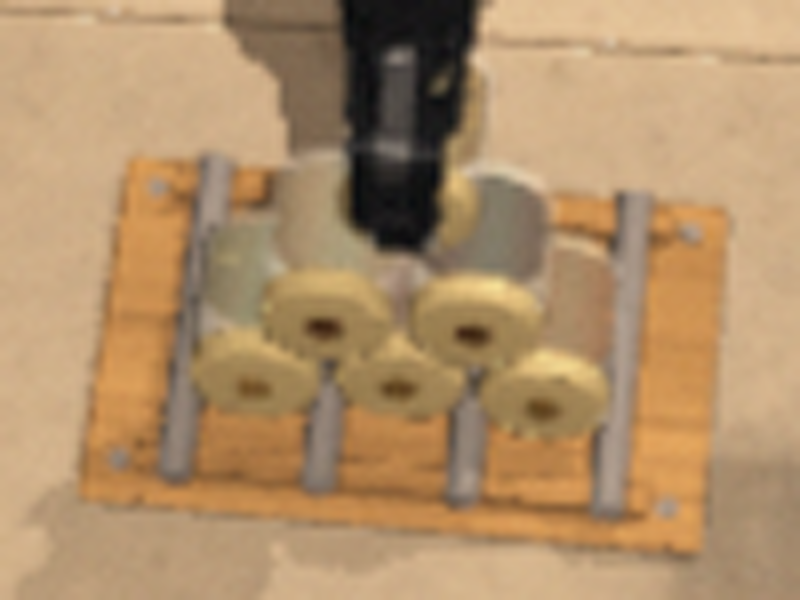

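Emit:
move_arm --series '[[[-0.0014,0,0.01],[0,0,0],1],[[0,0,0.01],[0,0,0],1],[[0,0,0.005],[0,0,0],1],[[0,0,0.001],[0,0,0],1],[[0,0,0.001],[0,0,0],1],[[0,0,0],[0,0,0],1],[[0,0,0],[0,0,0],1]]'

```text
time: 27.45
position: [519.9, 136.1, 265.9]
eef_rot: [[1.0, -0.023, 0.0], [-0.023, -1.0, 0.0], [0.0, -0.0, -1.0]]
force: [-0.7, -0.8, 2.5]
gripper_width: 0.612
gripper_force: 43.1
```

Emit:
move_arm --series '[[[0,0,0],[0,0,0],0.3],[[0,0,0],[0,0,0],0.1],[[0,0,0],[0,0,0],0],[[0,0,0],[0,0,0],0],[[0,0,0],[0,0,0],0],[[0,0,-0.02],[0,0,0],0],[[0,0,-0.04],[0,0,0],0],[[0,0,-0.04],[0,0,0],0],[[0,0,-0.02],[0,0,0],0],[[0,0.05,0],[0,0,0],0],[[0,0.05,0],[0,0,0],0],[[0,0.05,0],[0,0,0],0],[[0,0.05,0],[0,0,0],0],[[0,0.05,0],[0,0,0],0],[[0,0,0],[0,0,0],0],[[0,0,0],[0,0,0],0],[[0,0,0],[0,0,0],0]]'

```text
time: 29.58
position: [514.3, -112.4, 385.6]
eef_rot: [[1.0, -0.021, -0.0], [-0.021, -1.0, 0.001], [-0.0, -0.001, -1.0]]
force: [-0.5, -0.2, 0.4]
gripper_width: 0.999
gripper_force: 0.0
```

```bash
python3 - <<'E'
from h import *
a=camera('scene');b=camera('scene');print(state()['time'])
# dark hole centroids near expected lid centres
for n,x,z in(('n',475.2,31.7),('m',521.3,31.7),('f',566.4,31.7),('gn',497.6,70.1),('gf',543.6,70.1),('top',520.6,108.6)):
    u,v=proj(a,[x,107,z])[0];im=a['pixels'].sum(2).astype(float)
    U,V=int(round(u)),int(round(v));w=im[V-5:V+6,U-5:U+6];d=np.clip(np.median(w)-60-w,0,None)
    Y,X=np.mgrid[V-5:V+6,U-5:U+6];print(n,(round(u,1),round(v,1)),'hole',(X*d).sum()/d.sum(),(Y*d).sum()/d.sum(),pix2w(a,[(X*d).sum()/d.sum(),(Y*d).sum()/d.sum()],z)[0].round(1), w.min(),np.median(w))
m=cv2.imread('pics/m7.png')
old=cv2.imread('pics/scene0.png')[...,::-1].astype(int);df=np.abs(old-a['pixels']).max(2)
for n,s in(('mug',(80,130,310,355)),('salt',(240,272,385,408)),('garlic',(300,332,363,393)),('pink',(390,445,240,365))):print(n,np.percentile(df[s[0]:s[1],s[2]:s[3]],98))
E
```

```text
29.675
n (np.float64(301.8), np.float64(207.8)) hole nan nan [nan nan nan] 148.0 160.0
m (np.float64(319.9), np.float64(209.0)) hole nan nan [nan nan nan] 141.0 159.0
f (np.float64(337.7), np.float64(210.2)) hole 337.23724489795916 210.77551020408163 [565.4 105.2  31.7] 218.0 399.0
gn (np.float64(310.5), np.float64(200.5)) hole nan nan [nan nan nan] 132.0 164.0
gf (np.float64(329.0), np.float64(201.7)) hole nan nan [nan nan nan] 129.0 152.0
top (np.float64(319.8), np.float64(192.8)) hole 315.2631578947368 188.0 [508.6 119.9 108.6] 69.0 157.0
mug 129.0
salt 22.0
garlic 23.0
pink 23.0<stdin>:7: RuntimeWarning: invalid value encountered in scalar divide
```

Emit:
move_arm --series '[[[0,0.05,0],[0,0,0],0],[[0,0.05,0],[0,0,0],0],[[0,0.05,0],[0,0,0],0],[[0,0.05,0],[0,0,0],0],[[0,0.05,0],[0,0,0],0],[[0,0,0],[0,0,0],0],[[0,0,0],[0,0,0],0]]'

```text
time: 30.55
position: [508.7, -362.7, 385.4]
eef_rot: [[1.0, -0.022, -0.0], [-0.022, -1.0, 0.001], [-0.0, -0.001, -1.0]]
force: [-0.6, 0.1, 0.8]
gripper_width: 0.997
gripper_force: 0.0
```

```bash
python3 - <<'E'
from h import *
a=camera('scene');print(state()['time'])
im=a['pixels'].sum(2).astype(float)
for n,x,z in(('n',475.2,31.7),('m',521.3,31.7),('f',566.4,31.7),('gn',497.6,70.1),('gf',543.6,70.1),('top',520.6,108.6)):
    u,v=proj(a,[x,107,z])[0]
    U,V=int(round(u)),int(round(v));w=im[V-4:V+5,U-4:U+5];d=np.clip(np.median(w)-60-w,0,None)
    Y,X=np.mgrid[V-4:V+5,U-4:U+5];h=((X*d).sum()/d.sum(),(Y*d).sum()/d.sum())
    print(n,(round(u,1),round(v,1)),'hole',np.round(h,1),pix2w(a,h,z)[0].round(1), w.min(),np.median(w))
old=cv2.imread('pics/scene0.png')[...,::-1].astype(int);df=np.abs(old-a['pixels']).max(2)
print('mug',np.percentile(df[80:130,310:355],98))
E
```

```text
30.6
n (np.float64(301.8), np.float64(207.8)) hole [301.1 208.2] [473.6 105.8  31.7] 248.0 388.0
m (np.float64(319.9), np.float64(209.0)) hole [319.3 208.2] [519.5 109.2  31.7] 198.0 390.0
f (np.float64(337.7), np.float64(210.2)) hole [337.2 210.8] [565.4 105.2  31.7] 217.0 389.0
gn (np.float64(310.5), np.float64(200.5)) hole [310.  200.6] [496.4 106.7  70.1] 130.0 382.0
gf (np.float64(329.0), np.float64(201.7)) hole [328.6 201.6] [542.6 107.2  70.1] 128.0 382.0
top (np.float64(319.8), np.float64(192.8)) hole [319.3 193.1] [519.4 106.1 108.6] 132.0 380.0
mug 22.0
```

All six lid centres match the pyramid to within about 1 mm across the rods and 4 mm along them. The bystanders haven't moved and the arm is clear.

```bash
python3 -c "
from rig import *
print(close_job())"
```

```text
the job is handed in; nothing more can be done
None
```

The six-jar lying pyramid is on the rack (3-2-1), released and at rest, with the ends in line to about 4 mm; the garlic, salt shaker and mug were not moved, and I handed the job in at about 31 s of the 72 s limit.

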